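# Reset the bench power box

## Robot

A 6-joint arm with a two-finger parallel gripper is mounted at the origin on a cart in front of the work surface, level with it; the furniture and walls round the work are solid. World frame = base frame: x ahead of the robot, y to its left, z up, the work surface at z = 0. Lengths are in m, angles in rad, forces in N, time in s.
With the tool pointing down it reaches from about 0.225 to 0.875 m from the base axis. Payload 3.4 kg.
Tool frame: the origin (TCP) lies between the finger pads; the fingertips stand 19 mm ahead of it and the grasp point (between the pads) is the TCP; z points along the fingers, y is the line along which they close (so a half turn about z gives the same grasp; the last joint's range is limited). The gripper opens to 85 mm and grips with 20 to 120 N. Pads are 22 mm wide; open, the fingers measure 114 mm over their backs; the gripper's body (76 mm by 85 mm) begins 54 mm behind the grasp point. The pads swing forward as they close: fully open they stand 13 mm farther back than shut.
Start: joints at [1.032, 0.276, 1.505, -0, 1.361, -0.121], TCP at [0.233, 0.526, 0.229] pointing down, gripper open.
Joint ranges: [-2.89, 2.89], [-0.75, 2.08], [0.22, 2.7], [-1.18, 4.32], [0.11, 2.71], [-2.7, 2.7]. Speed limits (rad/s): [2.57, 2.57, 3.14, 3.14, 3.14, 3.14].

## Interface

Orientations are given as a unit quaternion [w, x, y, z].
In Python, from rig import get_state, imaging, ticket gives the robot as it stands. The module is installed in compiled form; this text tells all that it offers.
- The arm moves only by the shell command python3 -m inch 'ROWS' [FORCE]. ROWS is JSON, a list of rows, each an object with "claw": the opening, from -1 (shut) to 1 (fully open); "travel": the shift along the world's x, y, z in units of 200 mm (1.0 is 200 mm), a list of three; "turn": the turn about the world's z in units of 180 degrees (1.0 is 180 degrees). A call has 1 to 5 rows; each row is the pose to reach, as a shift and turn from the pose commanded when the call began, turning the shorter way round; what a row does not reach only later rows make up. A row lasts 1/10 s, in which the tool goes at most 50 mm and 8.59 degrees, less where a joint would pass 70% of its speed; a pose out of reach is approached as far as the arm can. A call with a number of a shift or a turn outside -1 to 1 is refused whole. A call with a gripper value outside its range is refused whole. The fingers move at their own pace and stop on an object; FORCE is the grip in N (left out, the last holds). Time passes only in rows, so rows that repeat a pose let the fingers close. It gives the time, the measured TCP pose, the force, the opening and the grip force at its end, in the units of the state.
- get_state(): the state, without advancing time (a new reading comes with each control period).
- imaging.get_image(name): name is "scene" or "top" or "wrist"; returns the picture (420x560x3 uint8, red, green, blue); there is no depth.
- imaging.camera_params(name): a dict with "camera_matrix" (3x3 intrinsics, pixels), "cam_to_world" (4x4, takes a point from camera to world coordinates); the wrist camera has in their place "T_tool_cam" (4x4, takes a point from camera to tool coordinates, whose origin is the TCP and whose axes are the flange's). Camera axes: x right, y down, z forward; pixel columns grow to the right and rows downward; lengths in m; the calibration is good to about 2 mm. A picture is of the moment at which its call begins: read the wrist's pose just before it. camera_params takes no time and is no camera call.
- ticket.sign_off(): hands the job in; it is judged then, once.
The state is a dict: "clock": time; "qpos": joint angles; "qd": joint speeds; "effort": joint torques, N m; "position": TCP position; "ee_rot": TCP orientation; "contact_force": force on the tool from outside, world axes, zero at the start; "moment": the same for the moment, N m; "width": finger opening in m; "gripper_force": force on a finger pad.
Only numpy, scipy, OpenCV 4.12 (cv2) and the standard library are available. Lean on these libraries where they do the work, as an engineer would, in place of code of your own. Each camera call takes 0.05 s, during which the arm holds its last target. There are 200 camera calls.

## Task

The yellow bench power box has tripped. With the fingertips alone, push the sliding metal guard on its top fully open by its black rib, reach down into the well it covered, press the sunken red key all the way down and hold it there for two seconds; then let go and push the guard fully shut over the red key's well again. Push the rib from one side only, never pinching it; do not press the blue key in the other well, do not lift or shove the box about, and leave the things around it where they are.

Things in the scene. Friction and masses are not known exactly. Their poses are not given: they have to be found in the camera images.
- power_box: yellow box, loose on the bench, about 2.5 kg, 110 (x) x 160 (y) x 60 (z) mm, two round sockets on its -x face. Origin at the centre of its underside, z up. In its top are two square wells, each 50 x 50 mm and 40 mm deep with upright walls, centred at x = 0: the reset well at y = -37.5 mm (red key), the test well at y = +37.5 mm (blue key). Two guide rails 5 mm wide along y at x = +-35.5 mm and end stops at y = +-74.5 mm stand 6 mm above the top
- reset_well (a point): centre of the mouth of the well with the red key, level with the box's top face (60 mm above the bench); axes as the box's. Fixed to the box
- test_well (a point): centre of the mouth of the well with the blue key, level with the box's top face; axes as the box's. Fixed to the box
- reset_key_top (a point): centre of the top of the red key, a round key 30 mm in diameter in the middle of its well; its top is 24 mm below the well's mouth when up, 32 mm when pressed down
- test_key_top (a point): centre of the top of the blue key, of the same shape and depth as the red one; not to be pressed
- reset_key (a joint): travel of the red key in m: 0 up, 0.008 fully down; sprung, about 2 N to start and 6 N at the bottom, comes up when let go
- test_key (a joint): travel of the blue key in m: 0 up, 0.008 fully down; sprung like the red one
- guard (a joint): position of the sliding metal guard in m along the box's +y: 0 = shut (over the reset well, the test well open), 0.075 = fully open (over the test well, the reset well open), with a stop at each end. It stays where it is left; sliding takes about 2 N. It may start a little open, too little to let a finger in. The guard is a plate 64 x 64 mm, its upper face 64.5 mm above the bench, running between the rails
- guard_rib (a point): centre of the top edge of the guard's black rib, which moves with the guard. The rib stands on the middle of the plate, 18 mm high (top 82.5 mm above the bench), 10 mm thick along the box's y, 50 mm long along the box's x; axes as the box's. It is pushed on its -y face to open and on its +y face to shut
- rib_near_side: the half of the black rib on the box's -y side (5 mm thick); origin at the foot of the rib's middle, on the guard plate's upper face
- rib_far_side: the half of the black rib on the box's +y side (5 mm thick); origin as the other half's
- brass_coupler: brass pipe coupler standing on end, 26 mm in diameter, 66 mm high, on the box's +y side; origin at the centre of its underside; leave alone
- parts_tin: round red tin with a cream lid, 72 mm in diameter, 32 mm high, beyond the box; origin at the centre of its underside; leave alone
- wood_block: beech offcut, 45 x 90 x 22 mm, on the robot's side of the box; origin at the centre of its underside; leave alone
- lime_driver: screwdriver with a lime green handle, lying beyond the box, 25 x 170 x 25 mm, long along its own y; origin at the middle of its length, on the bench; leave alone
Things that resemble listed ones, but are neither listed nor needed, are in the scene too. What is shaped like the power_box but purple is not meant.

How it is judged:
By the outcome, as a careful person would: the job done as asked, in the order asked, and still so for the second after the job is handed in, with the robot touching nothing.
It also fails if it takes over 54 s, if anything falls off the work surface, if the arm or the gripper's body presses on something with over 40 N, if the wrist force passes 120 N, or if a joint passes its speed limit or range.

## Working session

There is one attempt and no reset: what is moved stays moved. The work goes in short steps, Python scripts to look and compute and a shell command to move; the robot and the scene stay as the last step left them, time stands still between calls to the robot, and variables do not carry over. Pictures are saved under pics/ and viewed, at most 12 in all, crops included, and the job is handed in when it is done.

```bash
mkdir -p pics; python3 - <<'E'
from rig import get_state, imaging
import cv2,numpy as np
s=get_state();print({k:np.round(v,3).tolist() for k,v in s.items()})
for n in("top","scene"):
    cv2.imwrite(f"pics/{n}0.png",imaging.get_image(n)[:,:,::-1])
    p=imaging.camera_params(n);print(n,np.round(p["camera_matrix"],1).tolist(),np.round(p["cam_to_world"],3).tolist())
print(np.round(imaging.camera_params("wrist")["T_tool_cam"],3).tolist())
E
```

```text
{'clock': 0.0, 'qpos': [1.032, 0.277, 1.506, -0.0, 1.361, -0.121], 'qd': [0.0, 0.002, -0.001, -0.001, 0.001, 0.001], 'effort': [-0.003, -41.677, -24.58, -0.0, 0.011, 0.0], 'position': [0.233, 0.525, 0.228], 'ee_rot': [-0.0, 0.207, 0.978, -0.001], 'contact_force': [-0.364, -0.35, 0.359], 'moment': [-0.005, 0.034, 0.007], 'gripper_force': 0.0, 'width': 0.085}
top [[402.0, 0.0, 278.6], [0.0, 402.0, 207.3], [0.0, 0.0, 1.0]] [[-0.014, -0.987, 0.157, 0.416], [-1.0, 0.01, -0.027, 0.067], [0.025, -0.157, -0.987, 0.984], [0.0, 0.0, 0.0, 1.0]]
scene [[423.9, 0.0, 279.5], [0.0, 423.9, 212.7], [0.0, 0.0, 1.0]] [[0.533, -0.426, 0.731, -0.062], [-0.846, -0.245, 0.474, -0.335], [-0.023, -0.871, -0.491, 0.508], [0.0, 0.0, 0.0, 1.0]]
[[0.0, -0.966, -0.26, 0.065], [1.0, -0.0, 0.0, -0.001], [-0.0, -0.26, 0.966, -0.145], [0.0, 0.0, 0.0, 1.0]]
```

View pics/top0.png

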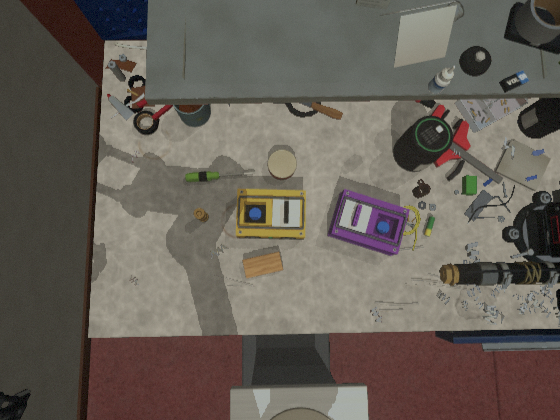

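View pics/scene0.png

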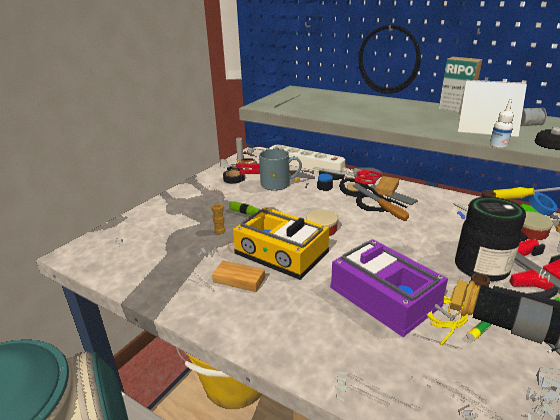

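The top view shows the yellow box at px x 237–306, y 190–239. Its blue key is at (256,214) on the +y side, and the white guard with its black rib is at (287,212). The scene view confirms the sockets face the robot. Next I'll measure the box from the top view.

```bash
cat > h.py <<'E'
import cv2,numpy as np
from rig import get_state, imaging
from scipy.spatial.transform import Rotation as R
def cam(n):
    p=imaging.camera_params(n);K=np.array(p["camera_matrix"])
    if n!="wrist": return K,np.array(p["cam_to_world"])
    s=get_state();T=np.eye(4);T[:3,3]=s["position"];q=np.array(s["ee_rot"])
    T[:3,:3]=R.from_quat(q[[1,2,3,0]]).as_matrix()
    return K,T@np.array(p["T_tool_cam"])
def cast(C,uv,z):
    K,T=C;uv=np.atleast_2d(uv).astype(float)
    d=np.c_[uv,np.ones(len(uv))]@np.linalg.inv(K).T@T[:3,:3].T
    return T[:3,3]+d*((z-T[2,3])/d[:,2])[:,None]
def blob(m,roi=None):
    m=m.astype(np.uint8)
    if roi: k=np.zeros_like(m);x0,y0,x1,y1=roi;k[y0:y1,x0:x1]=1;m=m*k
    c=max(cv2.findContours(m,cv2.RETR_EXTERNAL,cv2.CHAIN_APPROX_NONE)[0],key=cv2.contourArea)
    return c
def hsv(im): return cv2.cvtColor(im,cv2.COLOR_RGB2HSV)
E
python3 - <<'E'
from h import *
im=cv2.imread("pics/top0.png")[:,:,::-1].copy();C=cam("top");H=hsv(im);h,s,v=cv2.split(H)
roi=(228,180,315,246)
def rep(n,m,z):
    c=blob(m,roi);P=cast(C,c.reshape(-1,2),z)[:,:2].astype(np.float32)
    print(n,cv2.contourArea(c),cv2.minAreaRect(P))
rep("box",(h>18)&(h<35)&(s>120),.06)
rep("blue",(h>100)&(h<125)&(s>120),.036)
rep("plate",(s<40)&(v>150)&(np.arange(560)>272)&(np.arange(560)<302)&(np.arange(420)[:,None]>197)&(np.arange(420)[:,None]<231),.0645)
rep("rib",(v<60)&(np.arange(560)>280)&(np.arange(560)<296)&(np.arange(420)[:,None]>197)&(np.arange(420)[:,None]<228),.0825)
_,T=cam("wrist");print(T.round(3))
x=R.from_quat(np.array(get_state()["ee_rot"])[[1,2,3,0]]).as_matrix();print(x.round(3))
cv2.imwrite("pics/c0.png",cv2.resize(im[175:250,185:325,::-1],None,fx=5,fy=5,interpolation=cv2.INTER_CUBIC))
E
```

```text
box 3170.5 ((0.5497665405273438, 0.06020363047719002), (0.15961745381355286, 0.11305195838212967), 87.84603881835938)
blue 100.5 ((0.5525147914886475, 0.09831220656633377), (0.02614665776491165, 0.026461848989129066), 89.5874252319336)
plate 520.5 ((0.5499221682548523, 0.02474192902445793), (0.060490336269140244, 0.06298600137233734), 88.71186065673828)
rib 38.5 ((0.5485620498657227, 0.0254216268658638), (0.0045567662455141544, 0.0458432100713253), 88.98173522949219)
[[ 0.406  0.883  0.237  0.174]
 [ 0.914 -0.392 -0.106  0.551]
 [-0.001  0.26  -0.966  0.373]
 [ 0.     0.     0.     1.   ]]
[[-0.914  0.406 -0.001]
 [ 0.406  0.914 -0.001]
 [ 0.    -0.002 -1.   ]]
```

View pics/c0.png

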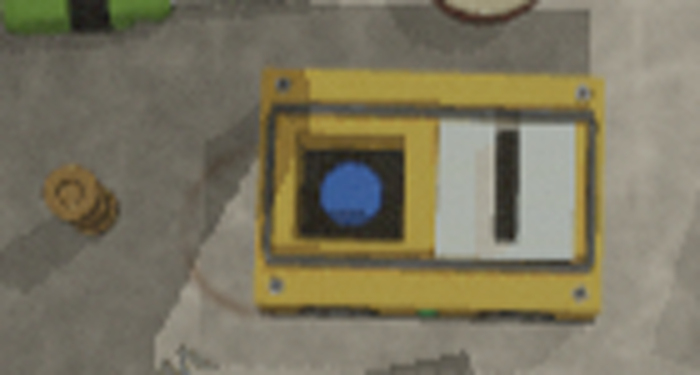

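The crop shows the box almost square to the world axes, yaw about −2°, centre (0.550, 0.060). The rib is at about (0.549, 0.025), slightly open, and the coupler is well off to +y. I'll move to the rib's −y side with the fingers closed.

```bash
python3 -m inch '[{"claw":-1,"travel":[0.6,-1.0,0],"turn":0.122},{"claw":-1,"travel":[0.6,-1.0,0],"turn":0.122},{"claw":-1,"travel":[0.6,-1.0,0],"turn":0.122},{"claw":-1,"travel":[0.6,-1.0,0],"turn":0.122},{"claw":-1,"travel":[0.6,-1.0,0],"turn":0.122}]' 20
python3 -m inch '[{"claw":-1,"travel":[0.6,-1.0,0],"turn":0},{"claw":-1,"travel":[0.6,-1.0,0],"turn":0},{"claw":-1,"travel":[0.6,-1.0,0],"turn":0},{"claw":-1,"travel":[0.6,-1.0,0],"turn":0},{"claw":-1,"travel":[0.6,-1.0,0],"turn":0}]'
python3 -m inch '[{"claw":-1,"travel":[0.38,-0.65,0],"turn":0},{"claw":-1,"travel":[0.38,-0.65,0],"turn":0},{"claw":-1,"travel":[0.38,-0.65,0],"turn":0},{"claw":-1,"travel":[0.38,-0.65,0],"turn":0}]'
python3 -m inch '[{"claw":-1,"travel":[0,0,0],"turn":0},{"claw":-1,"travel":[0,0,0],"turn":0}]'
python3 - <<'E'
from h import *
s=get_state();K,T=cam("wrist");im=imaging.get_image("wrist");cv2.imwrite("pics/w1.png",im[:,:,::-1]);np.savez("w1",K=K,T=T)
print(s["position"],s["contact_force"],R.from_quat(np.array(s["ee_rot"])[[1,2,3,0]]).as_matrix().round(3))
E
```

```text
clock: 0.6
position: [0.3539, 0.3231, 0.2289]
ee_rot: [-0.0, 0.017, 1.0, -0.001]
contact_force: [1.1, -0.0, 1.0]
width: 0.0122
gripper_force: 0.0
clock: 1.1
position: [0.4745, 0.1226, 0.229]
ee_rot: [0.0, 0.018, 1.0, -0.0]
contact_force: [0.4, 0.6, 0.7]
width: 0.0001
gripper_force: 0.0
clock: 1.5
position: [0.5524, -0.01, 0.2284]
ee_rot: [0.001, 0.02, 1.0, -0.002]
contact_force: [0.0, 0.4, -0.5]
width: 0.0002
gripper_force: 0.0
clock: 1.7
position: [0.5484, -0.0036, 0.2288]
ee_rot: [-0.001, 0.017, 1.0, 0.0]
contact_force: [0.6, -0.4, 1.0]
width: 0.0002
gripper_force: 0.0
[ 0.54843498 -0.00363838  0.22877606] [ 0.57765323 -0.36332091  1.02770749] [[-0.999  0.034 -0.002]
 [ 0.034  0.999  0.001]
 [ 0.002  0.001 -1.   ]]
```

View pics/w1.png

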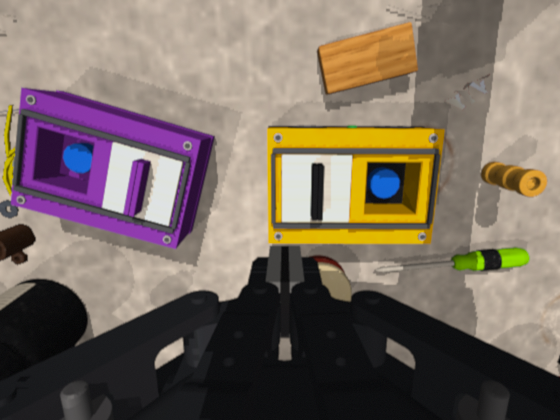

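The wrist view shows the rib at about (317,191), the blue key at (384,184), and the box top spanning roughly (268–444, 127–243). I'll refine the estimates from this view.

```bash
python3 - <<'E'
from h import *
im=cv2.imread("pics/w1.png")[:,:,::-1].copy();f=np.load("w1.npz");C=(f["K"],f["T"]);h,s,v=cv2.split(hsv(im))
def rep(n,m,roi,z):
    c=blob(m,roi);P=cast(C,c.reshape(-1,2),z)[:,:2].astype(np.float32)
    print(n,cv2.contourArea(c),cv2.minAreaRect(P),P.min(0),P.max(0))
rep("box",(h>18)&(h<35)&(s>120),(255,120,450,246),.06)
rep("blue",(h>100)&(h<125)&(s>120),(360,150,420,220),.036)
rep("plate",(s<40)&(v>150),(277,152,352,224),.0645)
rep("rib",(v<60),(300,160,335,221),.0825)
E
```

```text
box 19626.5 ((0.5506539344787598, 0.05954384803771973), (0.160556823015213, 0.11111214756965637), 88.01305389404297) [ 0.49249232 -0.02232597] [0.6089264  0.14145355]
blue 820.5 ((0.5523437261581421, 0.09566737711429596), (0.03348730877041817, 0.03282902017235756), 88.02812194824219) [0.5356734 0.0789759] [0.5688439  0.11237275]
plate 3608.5 ((0.5497109889984131, 0.02476506307721138), (0.06285478919744492, 0.06250236928462982), 88.01789093017578) [ 0.5174409  -0.00772442] [0.5819974  0.05703554]
rib 534.0 ((0.5488002300262451, 0.02404722571372986), (0.009507498703897, 0.04931788146495819), 87.90636444091797) [0.5240288  0.01866952] [0.5735898  0.02957721]
```

The numbers agree with the given sizes. I'll descend on the rib's −y side.

```bash
python3 -m inch '[{"claw":-1,"travel":[0,-0.01,-0.64],"turn":0},{"claw":-1,"travel":[0,-0.01,-0.64],"turn":0},{"claw":-1,"travel":[0,-0.01,-0.64],"turn":0},{"claw":-1,"travel":[0,-0.01,-0.64],"turn":0},{"claw":-1,"travel":[0,-0.01,-0.64],"turn":0}]'
python3 -m inch '[{"claw":-1,"travel":[0,0,-0.02],"turn":0},{"claw":-1,"travel":[0,0,-0.045],"turn":0},{"claw":-1,"travel":[0,0,-0.045],"turn":0}]'
python3 - <<'E'
from h import *
for n in("wrist","scene"): cv2.imwrite(f"pics/{n}2.png",imaging.get_image(n)[:,:,::-1])
a=cv2.imread("pics/wrist2.png")[60:400,100:500];b=cv2.resize(cv2.imread("pics/scene2.png")[170:300,200:360],None,fx=2.4,fy=2.4)
o=np.zeros((340,800,3),np.uint8);o[:,:400]=a;o[:312,400:784]=b;cv2.imwrite("pics/m2.png",o)
E
```

```text
clock: 2.25
position: [0.5494, -0.0054, 0.1019]
ee_rot: [0.0, 0.016, 1.0, 0.0]
contact_force: [0.4, 0.6, 0.9]
width: -0.0001
gripper_force: 0.0
clock: 2.55
position: [0.5496, -0.0063, 0.0928]
ee_rot: [0.001, 0.017, 1.0, -0.0]
contact_force: [0.3, -0.5, -0.7]
width: 0.0003
gripper_force: 0.0
```

View pics/m2.png

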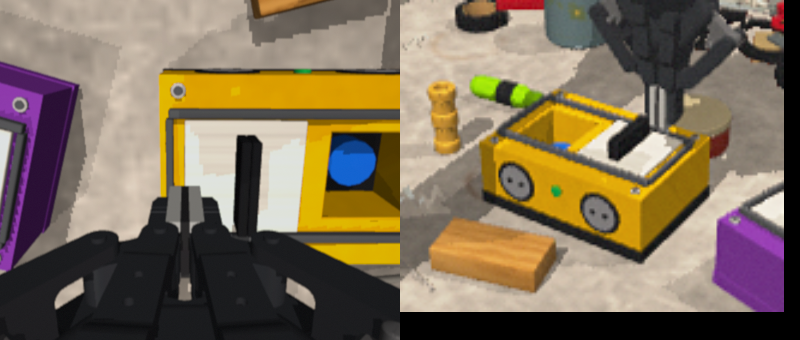

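The fingers stand just on the −y side of the rib, above the plate. I'll lower 3 mm and push +y.

```bash
python3 -m inch '[{"claw":-1,"travel":[0,0,-0.015],"turn":0},{"claw":-1,"travel":[0,0.04,-0.015],"turn":0},{"claw":-1,"travel":[0.002,0.08,-0.015],"turn":0},{"claw":-1,"travel":[0.004,0.12,-0.015],"turn":0},{"claw":-1,"travel":[0.006,0.16,-0.015],"turn":0}]'
python3 -m inch '[{"claw":-1,"travel":[0.002,0.04,0],"turn":0},{"claw":-1,"travel":[0.003,0.08,0],"turn":0},{"claw":-1,"travel":[0.004,0.12,0],"turn":0},{"claw":-1,"travel":[0.005,0.14,0],"turn":0},{"claw":-1,"travel":[0.005,0.14,0],"turn":0}]'
python3 - <<'E'
from h import *
C=cam("top");im=imaging.get_image("top");h,s,v=cv2.split(hsv(im))
c=blob((h>18)&(h<35)&(s>120),(228,180,315,246));print(cv2.minAreaRect(cast(C,c.reshape(-1,2),.06)[:,:2].astype(np.float32)))
C=cam("wrist");im=imaging.get_image("wrist");cv2.imwrite("pics/w3.png",im[:,:,::-1])
E
```

```text
clock: 3.15
position: [0.5506, 0.0265, 0.0892]
ee_rot: [0.0, 0.017, 1.0, 0.0]
contact_force: [-0.9, 1.1, -0.4]
width: -0.0002
gripper_force: 0.0
clock: 3.65
position: [0.5515, 0.0542, 0.0892]
ee_rot: [0.0, 0.017, 1.0, 0.0]
contact_force: [0.7, 0.3, -0.4]
width: -0.0001
gripper_force: 0.0
((0.5261656641960144, 0.052329935133457184), (0.138464093208313, 0.06781620532274246), 88.59933471679688)
```

View pics/w3.png

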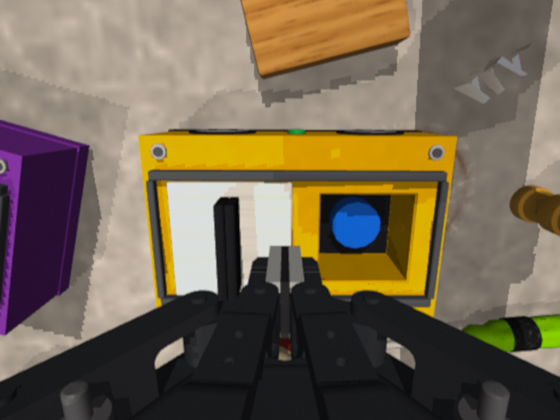

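The fingers have passed over the rib: it is still at about (227,245) while the fingers are at 285. So the tips are higher than I assumed, and I'll work out their real height.

```bash
python3 - <<'E'
from h import *
p=imaging.camera_params("wrist");K=np.array(p["camera_matrix"]);T=np.array(p["T_tool_cam"]);print(K.round(1).tolist(),T.round(4).tolist())
d=T[:3,:3]@np.linalg.inv(K)@np.array([285,246,1.])
for x in(.011,.005,0,-.011): print(x,(T[:3,3]+d*(x-T[0,3])/d[0]).round(4))
C=cam("wrist");im=cv2.imread("pics/w3.png")[:,:,::-1].copy();h,s,v=cv2.split(hsv(im))
def rep(n,m,roi,z):
    c=blob(m,roi);P=cast(C,c.reshape(-1,2),z)[:,:2].astype(np.float32)
    print(n,cv2.contourArea(c),cv2.minAreaRect(P),P.min(0),P.max(0))
rep("box",(h>18)&(h<35)&(s>120),(130,120,460,295),.06)
rep("plate",(s<40)&(v>150),(155,175,300,290),.0645)
rep("rib",(v<60),(205,190,246,280),.0825)
print(get_state()["position"],get_state()["moment"])
E
```

```text
[[340.0, 0.0, 284.5], [0.0, 340.0, 207.1], [0.0, 0.0, 1.0]] [[0.0, -0.9657, -0.2598, 0.0651], [1.0, -0.0001, 0.0003, -0.0008], [-0.0003, -0.2598, 0.9657, -0.145], [0.0, 0.0, 0.0, 1.0]]
0.011 [ 0.011  -0.0006 -0.0083]
0.005 [ 0.005  -0.0006  0.0069]
0 [ 0.     -0.0006  0.0195]
-0.011 [-0.011  -0.0005  0.0473]
box 14451.5 ((0.5533738136291504, 0.0943966656923294), (0.07663560658693314, 0.06532212346792221), 88.03878784179688) [0.5194206  0.05672712] [0.5873088 0.1336287]
plate 8537.5 ((0.5480437278747559, 0.024453332647681236), (0.06319157779216766, 0.060173988342285156), 87.84202575683594) [ 0.516968   -0.00812304] [0.57768196 0.05711527]
rib 1821.5 ((0.5424323081970215, 0.025964032858610153), (0.01129233743995428, 0.040830519050359726), 87.85452270507812) [0.5219597  0.01976364] [0.56299883 0.03216811]
[0.55157521 0.05355211 0.08922996] [-0.01360073 -0.05353942  0.00712756]
```

```bash
python3 - <<'E'
from h import *
K,T=cam("scene");W=np.linalg.inv(T)
for z in(.06,.07,.08,.09,.10):
    for x in (.5386,.5496): 
        q=W@[x,-.0063,z,1];q=K@q[:3];print(z,x,(q[:2]/q[2]).round(1))
im=cv2.imread("pics/scene2.png");cv2.imwrite("pics/c4.png",cv2.resize(im[180:260,270:350],None,fx=7,fy=7,interpolation=cv2.INTER_NEAREST))
E
```

```text
0.06 0.5386 [306.6 240.6]
0.06 0.5496 [309.4 237.9]
0.07 0.5386 [306.7 236.2]
0.07 0.5496 [309.5 233.5]
0.08 0.5386 [306.7 231.7]
0.08 0.5496 [309.5 229.1]
0.09 0.5386 [306.8 227.2]
0.09 0.5496 [309.6 224.6]
0.1 0.5386 [306.8 222.7]
0.1 0.5496 [309.6 220.1]
```

View pics/c4.png

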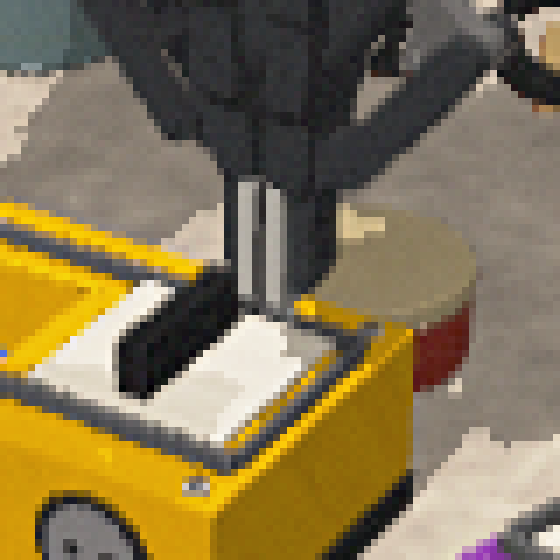

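Both views put the closed tips about 4–8 mm behind the TCP rather than 19 mm ahead, so they simply passed over the rib. The guard and box have not moved. I'll go back to the −y side and descend lower, watching the force.

```bash
python3 -m inch '[{"claw":-1,"travel":[0,0,0.03],"turn":0},{"claw":-1,"travel":[-0.01,-0.32,0.03],"turn":0},{"claw":-1,"travel":[-0.01,-0.32,0.03],"turn":0},{"claw":-1,"travel":[-0.01,-0.32,0.03],"turn":0}]'
python3 -m inch '[{"claw":-1,"travel":[0,0,-0.08],"turn":0},{"claw":-1,"travel":[0,0,-0.11],"turn":0},{"claw":-1,"travel":[0,0,-0.11],"turn":0}]'
python3 -m inch '[{"claw":-1,"travel":[0,0,-0.015],"turn":0},{"claw":-1,"travel":[0,0,-0.015],"turn":0}]'
python3 - <<'E'
from h import *
for n in("wrist","scene"): cv2.imwrite(f"pics/{n}5.png",imaging.get_image(n)[:,:,::-1])
a=cv2.imread("pics/wrist5.png")[60:400,100:500];b=cv2.resize(cv2.imread("pics/scene5.png")[190:260,260:340],None,fx=4.8,fy=4.8)
o=np.zeros((340,800,3),np.uint8);o[:,:400]=a;o[:336,400:784]=b;cv2.imwrite("pics/m5.png",o)
E
```

```text
clock: 4.15
position: [0.5497, -0.0125, 0.0956]
ee_rot: [0.0, 0.019, 1.0, -0.0]
contact_force: [0.7, 0.7, -0.3]
width: -0.0004
gripper_force: 0.0
clock: 4.45
position: [0.5485, -0.0097, 0.0724]
ee_rot: [-0.001, 0.017, 1.0, 0.0]
contact_force: [-0.9, -0.6, -0.9]
width: -0.0001
gripper_force: 0.0
clock: 4.65
position: [0.5496, -0.01, 0.0703]
ee_rot: [0.0, 0.017, 1.0, 0.0]
contact_force: [0.4, -0.3, 0.1]
width: 0.0
gripper_force: 0.0
```

View pics/m5.png

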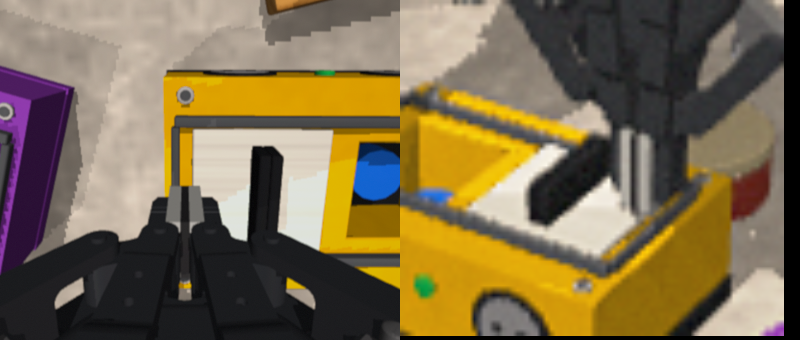

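The tip is now visibly beside the rib, at about z 0.074. I'll lower another 3 mm and push.

```bash
python3 -m inch '[{"claw":-1,"travel":[0,0,-0.015],"turn":0},{"claw":-1,"travel":[0.001,0.04,-0.015],"turn":0},{"claw":-1,"travel":[0.002,0.08,-0.015],"turn":0},{"claw":-1,"travel":[0.004,0.12,-0.015],"turn":0},{"claw":-1,"travel":[0.005,0.16,-0.015],"turn":0}]'
python3 -m inch '[{"claw":-1,"travel":[0.001,0.04,0],"turn":0},{"claw":-1,"travel":[0.002,0.08,0],"turn":0},{"claw":-1,"travel":[0.004,0.12,0],"turn":0},{"claw":-1,"travel":[0.004,0.12,0],"turn":0}]'
python3 - <<'E'
from h import *
C=cam("wrist");im=imaging.get_image("wrist");cv2.imwrite("pics/w6.png",im[:,:,::-1])
cv2.imwrite("pics/c6.png",im[100:400,60:520,::-1])
E
```

```text
clock: 5.25
position: [0.5505, 0.0221, 0.0673]
ee_rot: [0.0, 0.017, 1.0, -0.0]
contact_force: [0.4, -1.7, -0.1]
width: 0.0002
gripper_force: 0.9
clock: 5.65
position: [0.5514, 0.047, 0.0673]
ee_rot: [0.0, 0.017, 1.0, 0.001]
contact_force: [1.3, -0.2, 0.0]
width: 0.0002
gripper_force: 0.0
```

View pics/c6.png

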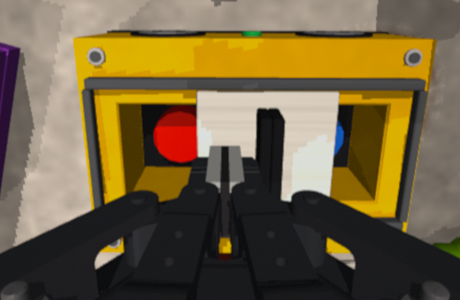

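The guard is sliding and the red key is showing. I'll continue, with fine steps near the stop.

```bash
python3 -m inch '[{"claw":-1,"travel":[0.001,0.04,0],"turn":0},{"claw":-1,"travel":[0.002,0.08,0],"turn":0},{"claw":-1,"travel":[0.004,0.11,0],"turn":0},{"claw":-1,"travel":[0.004,0.125,0],"turn":0},{"claw":-1,"travel":[0.004,0.125,0],"turn":0}]' | egrep 'clock|pos|cont'
for i in 1 2 ; do python3 -m inch '[{"claw":-1,"travel":[0,0.01,0],"turn":0},{"claw":-1,"travel":[0,0.01,0],"turn":0}]'| egrep 'clock|pos|cont'; done
python3 - <<'E'
from h import *
C=cam("wrist");im=imaging.get_image("wrist");cv2.imwrite("pics/w7.png",im[:,:,::-1]);h,s,v=cv2.split(hsv(im))
def rep(n,m,roi,z):
    c=blob(m,roi);P=cast(C,c.reshape(-1,2),z)[:,:2].astype(np.float32)
    x,y,w,hh=cv2.boundingRect(c);print(n,(x,y,w,hh),P.min(0),P.max(0))
rep("box",(h>18)&(h<35)&(s>120),(60,100,520,240),.06)
rep("plate",(s<40)&(v>150),(60,180,520,240),.0645)
rep("red",((h<8)|(h>172))&(s>150),(60,150,300,330),.036)
E
```

```text
clock: 6.2
position: [0.5521, 0.0713, 0.0672]
contact_force: [0.1, -0.1, -0.5]
clock: 6.4
position: [0.5521, 0.0727, 0.0673]
contact_force: [0.6, 0.4, -0.1]
clock: 6.6
position: [0.5522, 0.0746, 0.0672]
contact_force: [-0.4, -0.9, 0.9]
box (70, 132, 365, 108) [ 0.49150878 -0.01973782] [0.5459904  0.14143875]
plate (256, 192, 142, 48) [0.51942253 0.06131043] [0.5437509  0.12501313]
red (162, 206, 60, 58) [0.53197974 0.00670874] [0.565194   0.03960251]
```

About 3–4 mm remain, so I'll creep to the stop and watch for the force to rise.

```bash
for i in 1 2 3; do python3 -m inch '[{"claw":-1,"travel":[0,0.005,0],"turn":0},{"claw":-1,"travel":[0,0.005,0],"turn":0}]'| egrep 'pos|cont'; done
```

```text
position: [0.5522, 0.0755, 0.0672]
contact_force: [0.0, -1.3, 0.3]
position: [0.5522, 0.0766, 0.0672]
contact_force: [0.7, -2.6, -1.2]
position: [0.5522, 0.0777, 0.0672]
contact_force: [-0.0, -0.7, -0.3]
```

```bash
for i in 1 2 3; do python3 -m inch '[{"claw":-1,"travel":[0,0.004,0],"turn":0},{"claw":-1,"travel":[0,0.004,0],"turn":0}]'| egrep 'pos|cont'; done
cat > look.py <<'E'
from h import *
import sys
C=cam("wrist");im=imaging.get_image("wrist");cv2.imwrite(f"pics/{sys.argv[1]}.png",im[:,:,::-1]);h,s,v=cv2.split(hsv(im))
def rep(n,m,roi,z):
    c=blob(m,roi);P=cast(C,c.reshape(-1,2),z)[:,:2].astype(np.float32)
    x,y,w,hh=cv2.boundingRect(c);print(n,(x,y,w,hh),P.min(0).round(4),P.max(0).round(4))
rep("box",(h>18)&(h<35)&(s>120),(60,100,520,240),.06)
rep("plate",(s<40)&(v>150),(60,180,520,240),.0645)
E
python3 look.py w8
```

```text
position: [0.5523, 0.0785, 0.0672]
contact_force: [0.7, -0.6, 0.8]
position: [0.5523, 0.079, 0.0673]
contact_force: [1.1, -2.2, 0.3]
position: [0.5523, 0.0791, 0.0673]
contact_force: [1.2, -5.1, 0.2]
box (60, 132, 365, 108) [ 0.4916 -0.0197] [0.5459 0.1414]
plate (256, 192, 142, 48) [0.5196 0.0654] [0.5438 0.1294]
```

The guard is fully open: motion stalled at 5 N and the plate is centred at y 0.0974. Next I'll back off to above the reset well and check.

```bash
python3 -m inch '[{"claw":-1,"travel":[-0.003,-0.05,0.02],"turn":0},{"claw":-1,"travel":[-0.016,-0.29,0.03],"turn":0},{"claw":-1,"travel":[-0.016,-0.29,0.03],"turn":0},{"claw":-1,"travel":[-0.016,-0.29,0.03],"turn":0}]'
python3 look.py w9; python3 - <<'E'
from h import *
C=cam("scene");im=imaging.get_image("scene");a=cv2.imread("pics/w9.png")[60:400,100:500];b=cv2.resize(im[190:260,260:340,::-1],None,fx=4.8,fy=4.8)
o=np.zeros((340,800,3),np.uint8);o[:,:400]=a;o[:336,400:784]=b;cv2.imwrite("pics/m9.png",o)
E
```

```text
clock: 8.3
position: [0.5485, 0.0214, 0.0734]
ee_rot: [-0.0, 0.019, 1.0, 0.001]
contact_force: [0.1, -1.2, 0.9]
width: -0.0002
gripper_force: 0.0
box (195, 135, 325, 105) [ 0.4908 -0.0203] [0.5409 0.1326]
plate (377, 193, 140, 47) [0.5198 0.0652] [0.5448 0.1293]
```

View pics/m9.png

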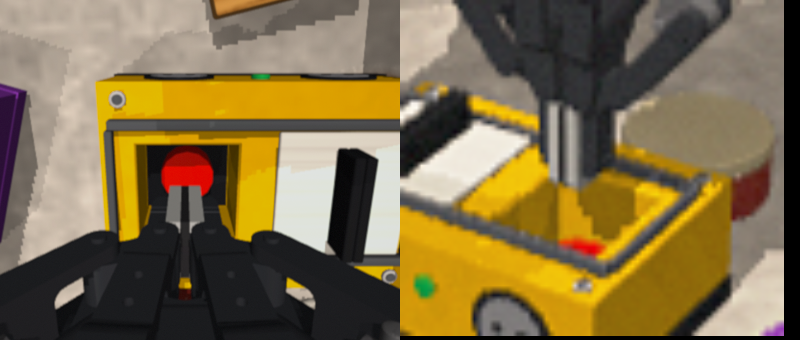

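The finger is centred over the red key's well and the guard is clear of it. Descending.

```bash
python3 -m inch '[{"claw":-1,"travel":[0,0.001,-0.09],"turn":0},{"claw":-1,"travel":[0,0.001,-0.18],"turn":0},{"claw":-1,"travel":[0,0.001,-0.18],"turn":0}]'| egrep 'clock|pos|cont'
for i in 1 2 3 4; do python3 -m inch '[{"claw":-1,"travel":[0,0,-0.01],"turn":0},{"claw":-1,"travel":[0,0,-0.01],"turn":0}]'| egrep 'pos|cont'; done
```

```text
clock: 8.7
position: [0.5467, 0.0235, 0.0353]
contact_force: [0.4, 0.2, -0.3]
position: [0.5494, 0.0227, 0.0357]
contact_force: [-0.6, 0.5, 0.1]
position: [0.5498, 0.0224, 0.0339]
contact_force: [0.0, 1.7, 1.9]
position: [0.5497, 0.0223, 0.0317]
contact_force: [1.5, 1.5, 2.8]
position: [0.5497, 0.0223, 0.0295]
contact_force: [1.2, 1.3, 3.7]
```

```bash
for i in 1 2 3 4; do python3 -m inch '[{"claw":-1,"travel":[0,0,-0.006],"turn":0},{"claw":-1,"travel":[0,0,-0.006],"turn":0}]'| egrep 'pos|cont'; done
```

```text
position: [0.5497, 0.0223, 0.0283]
contact_force: [1.9, 2.3, 4.4]
position: [0.5497, 0.0223, 0.0271]
contact_force: [3.2, 3.3, 4.4]
position: [0.5497, 0.0223, 0.026]
contact_force: [1.8, 2.8, 5.4]
position: [0.5497, 0.0223, 0.0259]
contact_force: [-0.8, 2.2, 12.3]
```

The key bottomed at TCP z 0.026 with 12 N after about 8 mm of travel. I'll hold it for more than two seconds.

```bash
for i in 1 2 3 4 5; do python3 -m inch '[{"claw":-1,"travel":[0,0,0],"turn":0},{"claw":-1,"travel":[0,0,0],"turn":0},{"claw":-1,"travel":[0,0,0],"turn":0},{"claw":-1,"travel":[0,0,0],"turn":0},{"claw":-1,"travel":[0,0,0],"turn":0}]'| egrep 'clock|pos|cont'; done
```

```text
clock: 10.8
position: [0.5497, 0.0223, 0.0259]
contact_force: [-0.3, 2.6, 13.3]
clock: 11.3
position: [0.5497, 0.0223, 0.0259]
contact_force: [-0.7, 2.8, 13.4]
clock: 11.8
position: [0.5497, 0.0223, 0.0259]
contact_force: [0.4, 3.0, 13.3]
clock: 12.3
position: [0.5497, 0.0223, 0.0259]
contact_force: [-0.3, 2.2, 12.5]
clock: 12.8
position: [0.5497, 0.0223, 0.0259]
contact_force: [-0.0, 3.1, 12.9]
```

Now to release, lift over the rib, and go to its +y side.

```bash
python3 -m inch '[{"claw":-1,"travel":[0,0,0.2],"turn":0},{"claw":-1,"travel":[0,0,0.42],"turn":0},{"claw":-1,"travel":[0,0,0.42],"turn":0},{"claw":-1,"travel":[0.01,0.25,0.42],"turn":0},{"claw":-1,"travel":[0.018,0.51,0.42],"turn":0}]'| egrep 'clock|pos|cont'
python3 -m inch '[{"claw":-1,"travel":[0,0,0],"turn":0},{"claw":-1,"travel":[0,0,0],"turn":0},{"claw":-1,"travel":[0,0,-0.15],"turn":0},{"claw":-1,"travel":[0,0,-0.2],"turn":0},{"claw":-1,"travel":[0,0,-0.2],"turn":0}]'| egrep 'clock|pos|cont'
python3 look.py w10; python3 - <<'E'
from h import *
im=imaging.get_image("scene");a=cv2.imread("pics/w10.png")[60:400,100:500];b=cv2.resize(im[180:250,235:315,::-1],None,fx=4.8,fy=4.8)
o=np.zeros((340,800,3),np.uint8);o[:,:400]=a;o[:336,400:784]=b;cv2.imwrite("pics/m10.png",o)
E
```

```text
clock: 13.3
position: [0.5514, 0.1211, 0.1076]
contact_force: [0.2, -0.3, 0.6]
clock: 13.8
position: [0.5502, 0.1206, 0.0661]
contact_force: [-0.6, -0.1, 0.6]
box (60, 140, 270, 100) [0.4929 0.0192] [0.542  0.1412]
plate (163, 201, 142, 39) [0.5199 0.0657] [0.54   0.1294]
```

View pics/m10.png

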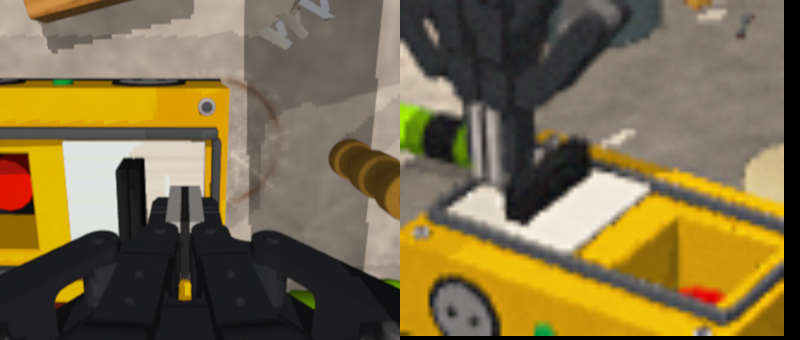

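The fingertips are on the rib's +y side at the right height. Pushing the guard shut.

```bash
python3 -m inch '[{"claw":-1,"travel":[0,-0.04,0.005],"turn":0},{"claw":-1,"travel":[-0.001,-0.08,0.005],"turn":0},{"claw":-1,"travel":[-0.002,-0.12,0.005],"turn":0},{"claw":-1,"travel":[-0.004,-0.16,0.005],"turn":0},{"claw":-1,"travel":[-0.006,-0.2,0.005],"turn":0}]'| egrep 'clock|pos|cont'
python3 -m inch '[{"claw":-1,"travel":[-0.001,-0.04,0],"turn":0},{"claw":-1,"travel":[-0.003,-0.08,0],"turn":0},{"claw":-1,"travel":[-0.005,-0.12,0],"turn":0},{"claw":-1,"travel":[-0.007,-0.15,0],"turn":0},{"claw":-1,"travel":[-0.007,-0.15,0],"turn":0}]'| egrep 'clock|pos|cont'
python3 look.py w11
for i in 1 2 3; do python3 -m inch '[{"claw":-1,"travel":[0,-0.006,0],"turn":0},{"claw":-1,"travel":[0,-0.006,0],"turn":0}]'| egrep 'pos|cont'; done; python3 look.py w12
```

```text
clock: 14.4
position: [0.5519, 0.0814, 0.0701]
contact_force: [0.3, 2.1, 3.4]
clock: 14.9
position: [0.5495, 0.051, 0.0691]
contact_force: [-0.2, -0.7, -0.4]
box (126, 135, 359, 105) [ 0.4909 -0.0205] [0.5449 0.1414]
plate (174, 195, 140, 45) [5.173e-01 3.000e-04] [0.5405 0.0641]
position: [0.5491, 0.0509, 0.0688]
contact_force: [0.4, -0.6, 0.3]
position: [0.5493, 0.05, 0.0691]
contact_force: [0.7, 1.3, -0.3]
position: [0.5496, 0.0486, 0.0693]
contact_force: [-0.5, 1.4, -1.4]
box (132, 135, 358, 105) [ 0.4911 -0.0206] [0.5451 0.1413]
plate (175, 194, 140, 46) [ 0.517  -0.0017] [0.5407 0.0622]
```

```bash
python3 -m inch '[{"claw":-1,"travel":[0,-0.012,0],"turn":0},{"claw":-1,"travel":[-0.001,-0.025,0],"turn":0},{"claw":-1,"travel":[-0.001,-0.025,0],"turn":0}]'| egrep 'pos|cont'
for i in 1 2 3 4; do python3 -m inch '[{"claw":-1,"travel":[0,-0.004,0],"turn":0},{"claw":-1,"travel":[0,-0.004,0],"turn":0}]'| egrep 'pos|cont'; done; python3 look.py w13
```

```text
position: [0.5497, 0.043, 0.0695]
contact_force: [-0.2, 0.7, 0.8]
position: [0.5497, 0.0425, 0.0695]
contact_force: [-0.5, 0.9, 0.5]
position: [0.5497, 0.0419, 0.0695]
contact_force: [-0.4, 2.2, 0.6]
position: [0.5497, 0.0411, 0.0694]
contact_force: [-0.9, 1.3, -0.7]
position: [0.5496, 0.0406, 0.0695]
contact_force: [-1.0, 3.0, 0.4]
box (149, 134, 359, 106) [ 0.491  -0.0205] [0.5399 0.1413]
plate (175, 193, 140, 47) [ 0.5166 -0.0094] [0.5408 0.0542]
```

```bash
for i in 1 2 3; do python3 -m inch '[{"claw":-1,"travel":[0,-0.003,0],"turn":0},{"claw":-1,"travel":[0,-0.003,0],"turn":0}]'| egrep 'pos|cont'; done; python3 look.py w14
```

```text
position: [0.5497, 0.0405, 0.0695]
contact_force: [-0.8, 4.6, 1.1]
position: [0.5496, 0.0404, 0.0695]
contact_force: [-0.7, 6.2, 0.8]
position: [0.5496, 0.0403, 0.0695]
contact_force: [0.8, 7.8, 0.1]
box (150, 134, 358, 106) [ 0.4909 -0.0206] [0.5398 0.1413]
plate (176, 194, 140, 46) [ 0.5169 -0.0095] [0.5408 0.0544]
```

The guard is at its shut stop: motion stalled with 8 N and the plate is centred at 0.0223. I'll back off, lift, take a last look, and hand in.

```bash
python3 -m inch '[{"claw":-1,"travel":[0,0.06,0],"turn":0},{"claw":-1,"travel":[0,0.06,0.2],"turn":0},{"claw":-1,"travel":[0,0.06,0.45],"turn":0},{"claw":-1,"travel":[0,0.06,0.7],"turn":0},{"claw":-1,"travel":[0,0.06,0.7],"turn":0}]'| egrep 'clock|pos|cont'
python3 -m inch '[{"claw":-1,"travel":[0,0,0],"turn":0},{"claw":-1,"travel":[0,0,0],"turn":0}]'| egrep 'clock|pos|cont'
python3 look.py w15
```

```text
clock: 17.9
position: [0.5548, 0.05, 0.2172]
contact_force: [1.0, -0.5, -0.3]
clock: 18.1
position: [0.5489, 0.0503, 0.2083]
contact_force: [0.2, 0.3, -0.8]
box (202, 129, 191, 111) [ 0.4923 -0.0221] [0.5957 0.1419]
plate (258, 180, 32, 51) [0.5363 0.0246] [0.5825 0.0537]
```

View pics/w15.png

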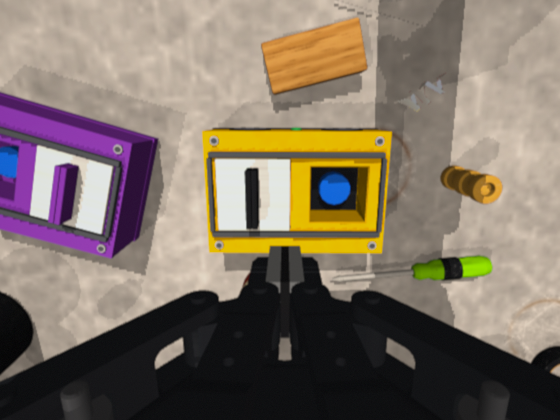

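The guard (rib at 252,197) is fully against the left stop, the blue key (335,188) is up, and the neighbouring things are where they were.

```bash
python3 -c "from rig import ticket; print(ticket.sign_off())"
```

```text
the job is handed in; nothing more can be done
None
```

I handed the job in at about 18 s: the guard was pushed fully open, the red key held down for over two seconds, and the guard pushed fully shut again, with the box and the things around it where they were (one early pass went over the rib without moving it).

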